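Find the thread hand and uncap the seasoning mill

TASK

The left-hand one of the two seasoning mills in the little counter cabinet wants refilling: pull the cabinet's tray all the way out to its stop, then unscrew that mill's black grinder cap. One mill of the pair has an ordinary thread and the other a reversed one, and they look alike, so feel which way the cap gives; both mills stay standing in their seats, the other mill keeps its cap on and the things around are left alone. Finish with the tray still fully out and the cap still held in the gripper, lifted at least 5 cm clear above the mill: do not put it down or let go.

Things in the scene. Friction and masses are not known exactly. Their poses are not given: they have to be found in the camera images.
- tray (a joint): sliding tray of the small wooden cabinet (220 deep, 230 wide, 144 mm tall, fixed): 0 = shut, 0.150 m = fully out at its stop. Slides level along -x of tray_handle, friction 4 N, stays where left. Its wooden front panel is 226 wide, 12 mm thick, top edge 118 mm above the counter. Each mill stands loose in a square seat of it, 20 mm deep, that stops it turning more than about 6 degrees.
- tray_handle (a point): middle of the tray's steel bar handle, 108 mm above the counter, moving with the tray. Bar level along this point's y, 110 mm long, about 10 mm thick, on end posts, 42 mm in front of the panel: a finger fits behind it from above. x points into the cabinet, y left as the robot faces it, z up. The mills' axes are 114 mm behind it (+x), one 48 mm left (+y), one 48 mm right.
- mill_a: one of two outwardly identical seasoning mills (0.2 to 0.4 kg), the left or the right one: white square ceramic body 56 x 56 x 58 mm tall; under the cap a grey round threaded neck, 32 mm (41 over the thread), its rim 78 mm above the underside. Origin: centre of its underside, 24 mm above the counter, z up. Loose, standing in its seat in the tray.
- mill_b: the other mill, the same outside as mill_a, with a thread of the other hand. Which of the two is the reversed one is not told and cannot be seen.
- cap_a: grinder cap of mill_a: round, ribbed, black plastic, 50 mm across, 40 mm tall, 0.06 kg. Origin: centre of its lower rim, z up; when on, 60 mm above the mill's underside (84 mm above the counter, its top at 124 mm) and 2 mm above the mill's square shoulder. It starts done up, with at most about 10 degrees of slack.
- cap_b: grinder cap of mill_b, the same but for the hand. Caps: turned the right way (counter-clockwise from above if ordinary, clockwise if reversed) it turns easily with almost no moment, and after 60 to 120 degrees (80 to 90 is best) lifts straight off; the wrong way it meets a hard stop within about 15 degrees. Lifted before it is free, it brings its mill up with it.
- grater: bystander: loose flat stainless steel ginger grater, plate 130 x 75 mm with a 90 mm wire handle, 11 mm thick; origin under the plate's centre.
- spoon_rest: bystander: loose blue ceramic spoon rest, 90 mm dish with a short tail, 16 mm tall; origin under the dish's centre.
- chopstick_1: bystander: loose wooden chopstick, 240 mm long, on the dark ironwood board (36 mm thick) to the left of the cabinet.
- chopstick_2: bystander: the second chopstick, beside the first.

How it is judged:
By the outcome, as a careful person would: the job done as asked, in the order asked, and still so for the second after the job is handed in, while the arm keeps its last pose, push and grip.
It also fails if it takes over 58 s, if anything falls off the work surface, if the arm or the gripper's body presses on something with over 40 N, if the wrist force passes 120 N, or if a joint passes its speed limit or range.

ROBOT

A 6-joint arm with a two-finger parallel gripper is mounted at the origin on the work surface. World frame = base frame: x ahead of the robot, y to its left, z up, the work surface at z = 0. Lengths are in m, angles in rad, forces in N, time in s.
With the tool pointing down it reaches from about 0.25 to 0.725 m from the base axis. Payload 4 kg.
Tool frame: the origin (TCP) lies at the very end of the fingers, on their centre line; the grasp point (between the pads) lies 19 mm behind it; z points along the fingers, y is the line along which they close (so a half turn about z gives the same grasp; the last joint's range is limited). The gripper opens to 85 mm and grips with 20 to 120 N. Pads are 22 mm wide; open, the fingers measure 114 mm over their backs; the gripper's body (76 mm by 85 mm) begins 54 mm behind the grasp point. The pads swing forward as they close: fully open they stand 13 mm farther back than shut.
Start: joints at [-1.124, 0.241, 0.005, 1.335, 0, 1.571], TCP at [0.216, -0.451, 0.231] pointing down, gripper open.
Joint ranges: [-2.72, 2.72], [-1.05, 1.87], [-1.09, 1.28], [-1.99, 2.15], [-1.42, 1.44], [-3.14, 3.14]. Speed limits (rad/s): [2.79, 2.79, 3.14, 3.14, 3.14, 3.14].

INTERFACE

Orientations are given as a unit quaternion [x, y, z, w].
In Python, from workcell import bot, vision, workorder, boxes_of gives the robot as it stands.
- The arm moves only by the tool send_rows, never from a script. Its argument "motion" is text: rows parted by semicolons, each of 5 numbers parted by spaces: the closure, from -1 (fully open) to 1 (shut), so that 0 is half open, then the shift along the tool's x, y, z in cm, then the turn about the tool's z in rad. In form: claw x y z twist; .... A call has 1 to 5 rows; each row is the pose to reach, as a shift and turn from the pose commanded when the call began, along the tool's axes at that moment; what a row does not reach only later rows make up. A row lasts 1/10 s, in which the tool goes at most 50 mm and 8.59 degrees, less where a joint would pass 70% of its speed; a pose out of reach is approached as far as the arm can. A call with a gripper value outside its range is refused whole. The fingers move at their own pace and stop on an object; the grip force is fixed at half the most. Time passes only in rows, so rows that repeat a pose let the fingers close. It gives the time, the measured TCP pose, the force, the opening and the grip force at its end, in the units of the state.
- bot.get_obs(): the state, without advancing time (a new reading comes with each control period).
- vision.camera(name): name is "side" or "top" or "wrist"; returns the picture (400x640x3 uint8, red, green, blue); there is no depth.
- vision.camera_model(name): a dict with "fov_y" (degrees; the focal length in pixels is half the picture's height over the tangent of half this angle, whatever the lens; pixels are square), "cx", "cy" (the principal point, pixels), "k1" (the pictures are not rectified: a ray, as slopes to the right and down, at radius r is drawn at 1 + k1 r^2 times it, then the intrinsics apply), "world_from_camera" (4x4, takes a point from camera to world coordinates); the wrist camera has in their place "hand_eye" (4x4, takes a point from camera to tool coordinates, whose origin is the TCP and whose axes are the flange's). Camera axes: x right, y down, z forward; pixel columns grow to the right and rows downward; lengths in m; the calibration is good to about 2 mm. A picture is of the moment at which its call begins: read the wrist's pose just before it. camera_model takes no time and is no camera call.
- workorder.job_done(): hands the job in; it is judged then, once.
Trained networks look in the newest picture that a camera, given by its name, has taken for a name from the list of things; names that differ only in an ending like _2 or _b are one class to them, and where a whole thing is asked for, a point or a joint stands for the part that bears it (a point fixed in the world has none). Each returns a list of dicts, best first, with "conf" (0 to 1); they miss things now and then, are a little off and sometimes report something else, mostly with a low value. They report only what shows in the picture. A call takes as long as a camera call.
- boxes_of(camera, target): "rect" ([centre column, centre row, width, height] in pixels, round what is visible of it).
The state is a dict: "clock": time; "joint_pos": joint angles; "joint_vel": joint speeds; "tau": joint torques, N m; "eef_pos": TCP position; "tool_rot": TCP orientation; "ft_force": force on the tool from outside, world axes, zero at the start; "ft_torque": the same for the moment, N m; "grip_width": finger opening in m; "grasp_force": force on a finger pad.
Only numpy, scipy, OpenCV 4.12 (cv2) and the standard library are available. Lean on these libraries where they do the work, as an engineer would, in place of code of your own. Each camera call takes 0.05 s, during which the arm holds its last target. There are 200 camera calls.

## Working session

There is one attempt and no reset: what is moved stays moved. The work goes in short steps, Python scripts to look and compute and a tool call to move; the robot and the scene stay as the last step left them, time stands still between calls to the robot, and variables do not carry over. Pictures are saved under pics/ and viewed, at most 10 in all, crops included, and the job is handed in when it is done.

Besides the shell and the picture viewer there is one more tool, called after "Emit:" as name(argument=value, ...), one argument or row to a line, values as JSON. send_rows: Moves the arm, as the interface text tells. Its arguments: {"type":"object","properties":{"motion":{"type":"string"}},"required":["motion"]}

```bash
mkdir -p pics; cat > h.py <<'E'
import numpy as np, cv2
from workcell import bot, vision, workorder, boxes_of
from scipy.spatial.transform import Rotation as R
def cam(name):
    m=vision.camera_model(name); f=200/np.tan(np.radians(m['fov_y']/2))
    if 'world_from_camera' in m: T=np.array(m['world_from_camera'])
    else:
        o=bot.get_obs(); B=np.eye(4); B[:3,:3]=R.from_quat(o['tool_rot']).as_matrix(); B[:3,3]=o['eef_pos']; T=B@np.array(m['hand_eye'])
    return m,f,T
def ray(c,u,v):
    m,f,T=c; d=np.array([(u-m['cx'])/f,(v-m['cy'])/f]); s=d.copy()
    for _ in range(20): s=d/(1+m['k1']*(s@s))
    return T[:3,3],T[:3,:3]@np.array([s[0],s[1],1])
def at_z(c,u,v,z):
    o,d=ray(c,u,v); return o+d*(z-o[2])/d[2]
def proj(c,p):
    m,f,T=c; q=T[:3,:3].T@(np.array(p)-T[:3,3]); s=q[:2]/q[2]; s=s*(1+m['k1']*(s@s)); return s*f+[m['cx'],m['cy']]
def save(name,fn):
    im=vision.camera(name); cv2.imwrite('pics/'+fn,im[:,:,::-1]); return im
E
python3 - <<'E'
from h import *
o=bot.get_obs(); print(o)
for n in('top','side'):
    c=cam(n); save(n,n+'0.png'); print(n,c[0])
    for t in ('tray_handle','cap_a','grater','chopstick_1'):
        for b in boxes_of(n,t)[:3]: print(t,np.round(b['rect'],1),round(b['conf'],2))
E
```

```text
{'clock': 0.0, 'joint_pos': array([-1.12400248e+00,  2.41416062e-01,  3.71380110e-03,  1.33521110e+00,
       -1.83376498e-05,  1.57083662e+00]), 'joint_vel': array([-0.000491  ,  0.00060541,  0.00068279, -0.00113997,  0.00057508,
       -0.00025183]), 'tau': array([-3.02207411e-06, -3.72322869e+01,  2.52405292e+01,  1.68647035e-02,
        6.57056830e-05, -2.88740488e-06]), 'eef_pos': array([ 0.21575572, -0.45034188,  0.23040745]), 'tool_rot': array([ 9.75154426e-01,  2.21523646e-01, -2.43469425e-04, -1.03017821e-03]), 'ft_force': array([-0.06887815, -0.12572046, -0.21570262]), 'ft_torque': array([ 0.0026273 , -0.00603855,  0.0175427 ]), 'grasp_force': 0.0, 'grip_width': 0.08560017504230612}
top {'fov_y': 55.958363121238584, 'cx': 314.62588729439204, 'cy': 202.4784834885323, 'k1': -0.08003165011973772, 'world_from_camera': array([[-0.02962343, -0.99543405,  0.09073865,  0.55740419],
       [-0.99909443,  0.02671364, -0.03311634,  0.07968183],
       [ 0.03054117, -0.0916375 , -0.99532397,  0.91128238],
       [ 0.        ,  0.        ,  0.        ,  1.        ]])}
tray_handle [287.9 202.9 110.5  30.7] 0.75
grater [386.4 208.8  95.9  36.3] 0.71
chopstick_1 [155.3 228.6  10.2 102.8] 0.83
chopstick_1 [175.9 224.   12.9 100. ] 0.71
side {'fov_y': 42.48425845936407, 'cx': 321.0424761999407, 'cy': 192.06537444576074, 'k1': -0.013649636540779629, 'world_from_camera': array([[-0.90671661, -0.32445486,  0.2694328 ,  0.31719673],
       [-0.42166448,  0.70955671, -0.56456031,  0.73520111],
       [-0.00800352, -0.62550645, -0.78017795,  1.00356792],
       [ 0.        ,  0.        ,  0.        ,  1.        ]])}
tray_handle [310.6 208.8  58.8  97.1] 0.67
cap_a [411.8 181.1  51.   38.9] 0.72
grater [350.9 163.2  42.3  68.3] 0.95
chopstick_1 [278.  321.6  99.2  55.9] 0.62
chopstick_1 [268.  342.7 101.8  57.6] 0.56
```

View pics/top0.png

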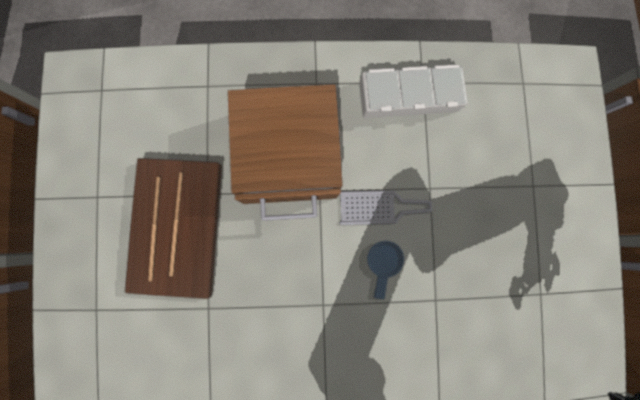

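View pics/side0.png

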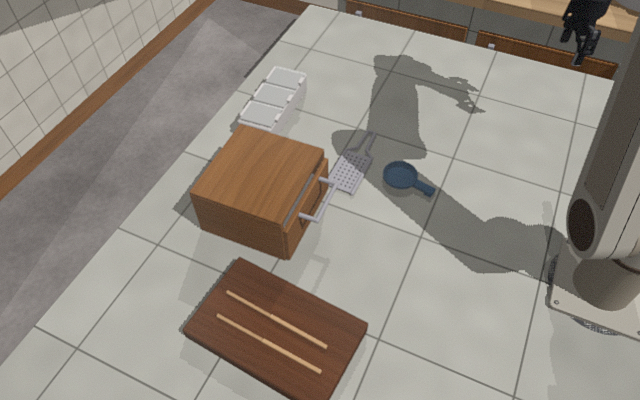

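The top view shows the cabinet with its handle bar from about (262,218) to (316,214), the grater just to its right, and the board to the left. In the side view the bar runs from about (302,216) to (333,181).

```bash
python3 - <<'E'
from h import *
c=cam('top');s=cam('side')
a,b=at_z(c,262,218,.108),at_z(c,316,214,.108); print(a,b,(a+b)/2, np.linalg.norm(a-b))
a2,b2=at_z(s,303,216,.108),at_z(s,333,182,.108); print(a2,b2,(a2+b2)/2,np.linalg.norm(a2-b2))
# cabinet top corners z .144
P=[at_z(c,u,v,.144) for u,v in((228,90),(336,85),(342,191),(235,194))]; print(np.round(P,3))
d=P[1]-P[0]; d2=P[2]-P[3]; print(np.degrees(np.arctan2(-d[0],-d[1])),np.degrees(np.arctan2(-d2[0],-d2[1])))
big=cv2.resize(cv2.imread('pics/top0.png')[170:240,220:360],None,fx=5,fy=5,interpolation=cv2.INTER_CUBIC); cv2.imwrite('pics/crop.png',big)
E
```

```text
[0.60045598 0.16605137 0.108     ] [0.60582912 0.05074995 0.108     ] [0.60314255 0.10840066 0.108     ] 0.11542654765714279
[0.63395264 0.16313879 0.108     ] [0.61416279 0.04936369 0.108     ] [0.62405771 0.10625124 0.108     ] 0.11548338269281702
[[ 0.871  0.23   0.144]
 [ 0.877  0.001  0.144]
 [ 0.65  -0.003  0.144]
 [ 0.649  0.217  0.144]]
-1.544502735020723 -0.11107685070794857
```

View pics/crop.png

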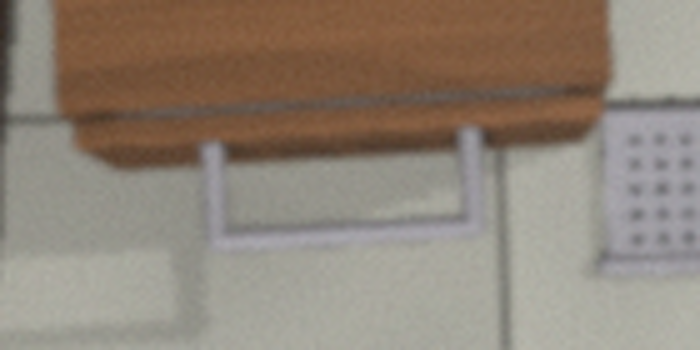

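The crop puts the bar ends at about (264,218) and (315,215.6) in full-picture pixels. The yaw is small, about 2°. I'll move above the handle.

Emit:
send_rows(
  motion="-1 4.3 -2.4 0 -0.14; -1 8.6 -4.9 0 -0.28; -1 12.9 -7.3 0 -0.42; -1 17.2 -9.8 0 -0.56; -1 21.5 -12.3 0 -0.7",
)

```text
clock: 1.0
eef_pos: [0.3576, -0.2455, 0.2316]
tool_rot: [0.839, 0.545, 0.0, 0.0]
ft_force: [1.0, -0.1, -0.3]
grip_width: 0.0855
grasp_force: 0.0
```

```bash
cat >> h.py <<'E'
def delta(p,yaw_y):
    """shift (cm, tool axes) and twist to put TCP at p with tool y at world angle yaw_y (deg)"""
    o=bot.get_obs(); M=R.from_quat(o['tool_rot']).as_matrix(); a=np.degrees(np.arctan2(M[1,1],M[0,1]))
    print('t',o['clock'],'tcp',np.round(o['eef_pos'],4),'yaw_y',round(a,2),'q6',round(o['joint_pos'][5],2),'w',round(o['grip_width'],4))
    d=M.T@(np.array(p)-o['eef_pos'])*100; t=(yaw_y-a+90)%180-90
    print('shift',np.round(d,2),'twist',round(-np.radians(t),3))
E
python3 -c "
from h import *
c=cam('top');a,b=at_z(c,264,218,.108),at_z(c,315,215.6,.108);print(a,b,(a+b)/2,np.degrees(np.arctan2(b[0]-a[0],a[1]-b[1])))
delta([.57,.108,.22],2)"
```

```text
[0.60034027 0.16179558 0.108     ] [0.60246528 0.05299008 0.108     ] [0.60140277 0.10739283 0.108     ] 1.1188644672704384
t 1.0 tcp [ 0.3576 -0.2455  0.2316] yaw_y -24.0 q6 1.39 w 0.0855
shift [40.94  5.02  1.16] twist -0.454
```

Emit:
send_rows(
  motion="-1 4.8 0.6 0 -0.1; -1 9.6 1.2 0 -0.2; -1 14.4 1.8 0 -0.3; -1 19.2 2.4 0 -0.4; -1 24 3 0 -0.454",
)

```text
clock: 1.5
eef_pos: [0.4837, -0.0388, 0.2316]
tool_rot: [0.695, 0.719, 0.0, 0.0]
ft_force: [0.1, -1.7, -0.3]
grip_width: 0.0855
grasp_force: 0.0
```

```bash
python3 -c "
from h import *
delta([.57,.108,.22],2)"
```

```text
t 1.5 tcp [ 0.4837 -0.0388  0.2316] yaw_y 1.9 q6 1.46 w 0.0855
shift [14.38  9.11  1.16] twist -0.002
```

Emit:
send_rows(
  motion="-1 4 2.5 0.4 0; -1 8 5 0.8 0; -1 12 7.5 1.2 0; -1 14.4 9.1 1.2 0; -1 14.4 9.1 1.2 0",
)

```text
clock: 2.0
eef_pos: [0.5708, 0.1096, 0.2182]
tool_rot: [0.695, 0.719, 0.0, -0.0]
ft_force: [0.0, -0.4, -0.0]
grip_width: 0.0855
grasp_force: 0.0
```

```bash
python3 -c "
from h import *
c=cam('wrist'); save('wrist','w1.png')
print(boxes_of('wrist','tray_handle')[:2])
for p in [(.601,.162,.108),(.603,.053,.108)]: print(proj(c,p))
delta([.601,.108,.089],1.5)"
```

```text
[{'rect': [410.4, 184.1, 104.5, 295.9], 'conf': 0.97}]
[369.09567376 123.95621933]
[362.06386645 261.17173323]
t 2.1 tcp [0.5693 0.1064 0.2187] yaw_y 1.8 q6 1.72 w 0.0852
shift [ 0.07  3.19 12.97] twist 0.005
```

View pics/w1.png

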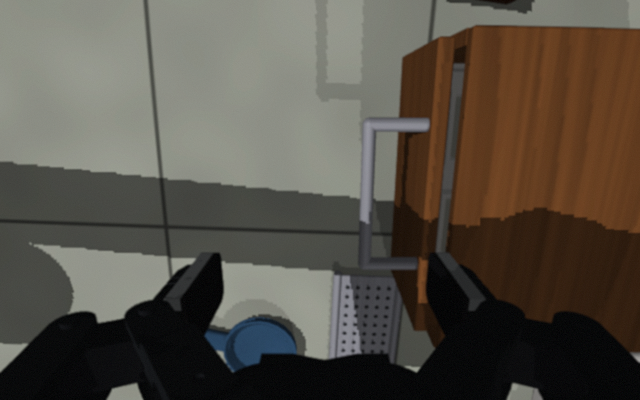

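The wrist view shows the bar from (369,125) to (365,263), which matches the prediction to about 2 mm. I'll use a centre of (.603,.107) and a yaw of 2°.

Emit:
send_rows(
  motion="0.2 0.05 3.4 1 0; 0.2 0.05 3.4 4 0; 0.2 0.05 3.4 7 0; 0.2 0.05 3.4 7.5 0; 0.2 0.05 3.4 7.5 0",
)

```text
clock: 2.6
eef_pos: [0.6023, 0.1061, 0.1438]
tool_rot: [0.697, 0.717, -0.001, -0.001]
ft_force: [-0.9, -0.1, 0.5]
grip_width: 0.0339
grasp_force: 0.0
```

```bash
python3 -c "
from h import *
delta([.603,.107,.087],2)"
```

```text
t 2.6 tcp [0.6023 0.1061 0.1438] yaw_y 1.62 q6 1.72 w 0.0339
shift [0.09 0.09 5.68] twist -0.007
```

Emit:
send_rows(
  motion="0.2 0.1 0.1 2 0; 0.2 0.1 0.1 4 0; 0.2 0.1 0.1 5.5 0; 1 0.1 0.1 5.6 0; 1 0.1 0.1 5.6 0",
)

```text
clock: 3.1
eef_pos: [0.6029, 0.1081, 0.0896]
tool_rot: [0.697, 0.718, -0.001, -0.001]
ft_force: [1.2, 1.0, -6.5]
grip_width: 0.0083
grasp_force: 58.4
```

Emit:
send_rows(
  motion="1 0 0 0 0; 1 0 0 0 0; 1 0 0 0 0",
)

```text
clock: 3.4
eef_pos: [0.603, 0.1081, 0.0896]
tool_rot: [0.696, 0.718, -0.001, -0.001]
ft_force: [-4.9, -1.4, 0.3]
grip_width: 0.0079
grasp_force: 58.4
```

The bar is gripped. Now I'll pull.

Emit:
send_rows(
  motion="1 0 -1 0 0; 1 0 -2.5 0 0; 1 0 -4 0 0; 1 0 -5.5 0 0; 1 0 -7 0 0",
)

```text
clock: 3.9
eef_pos: [0.5367, 0.1059, 0.0897]
tool_rot: [0.697, 0.717, 0.002, 0.002]
ft_force: [5.3, -0.5, -7.9]
grip_width: 0.0078
grasp_force: 59.4
```

Emit:
send_rows(
  motion="1 0 -1.5 0 0; 1 0 -3 0 0; 1 0 -4.5 0 0; 1 0 -6 0 0; 1 0 -7 0 0",
)

```text
clock: 4.4
eef_pos: [0.4659, 0.1036, 0.0896]
tool_rot: [0.697, 0.717, 0.001, 0.002]
ft_force: [3.7, -2.1, -7.0]
grip_width: 0.0076
grasp_force: 59.5
```

Emit:
send_rows(
  motion="1 0 -0.4 0 0; 1 0 -0.8 0 0; 1 0 -1.2 0 0; 1 0 -1.4 0 0; 1 0 -1.4 0 0",
)

```text
clock: 4.9
eef_pos: [0.4531, 0.1032, 0.0896]
tool_rot: [0.697, 0.717, 0.001, 0.002]
ft_force: [5.0, -3.4, -6.1]
grip_width: 0.0078
grasp_force: 59.7
```

Emit:
send_rows(
  motion="1 0 -0.4 0 0; 1 0 -0.8 0 0; 1 0 -0.8 0 0; 1 0 -0.8 0 0",
)

```text
clock: 5.3
eef_pos: [0.4532, 0.1033, 0.0898]
tool_rot: [0.697, 0.717, 0.006, 0.008]
ft_force: [25.6, -6.3, -26.1]
grip_width: 0.0076
grasp_force: 58.5
```

It's at the stop. I'll ease off, release and rise.

Emit:
send_rows(
  motion="1 0 0.5 0 0; 1 0 0.8 0 0; 0.2 0 0.8 0 0; 0.2 0 0.8 0 0; 0.2 0 0.8 0 0",
)

```text
clock: 5.8
eef_pos: [0.4504, 0.1044, 0.0888]
tool_rot: [0.696, 0.718, 0.001, -0.0]
ft_force: [0.4, -0.2, -0.7]
grip_width: 0.034
grasp_force: 0.0
```

Emit:
send_rows(
  motion="0.2 0 0 -2 0; 0.2 0 0 -5 0; 0.2 0 0 -8 0; -0.5 0 0 -12 0; -0.5 0 0 -15 0",
)

```text
clock: 6.3
eef_pos: [0.4505, 0.1044, 0.2409]
tool_rot: [0.696, 0.718, 0.001, 0.0]
ft_force: [0.8, -0.5, 0.6]
grip_width: 0.0623
grasp_force: 0.0
```

```bash
python3 -c "
from h import *
c=cam('top'); save('top','top2.png')
for n in ('cap_a','mill_a','tray_handle'):
    for b in boxes_of('top',n)[:3]: print(n,np.round(b['rect'],1),b['conf'])
cw=cam('wrist'); save('wrist','w2.png')
for n in ('cap_a','tray_handle'):
    for b in boxes_of('wrist',n)[:3]: print(n,np.round(b['rect'],1),b['conf'])
h=np.array([.4531,.1033]); y=np.radians(2); ex=np.array([np.cos(y),np.sin(y)]); ey=np.array([-ex[1],ex[0]])
for s in (1,-1):
    m=h+.114*ex+s*.048*ey; print(m,proj(c,[*m,.124]),proj(cw,[*m,.124]))
m=h+.114*ex+.048*ey
delta([*m,.2],92)
"
```

```text
cap_a [311.9 233.9  25.3  25.7] 0.9
cap_a [267.5 234.2  22.3  23.9] 0.77
mill_a [270.  236.6  27.3  29.1] 0.59
mill_a [310.9 231.7  24.7  27.3] 0.46
mill_a [176.8 224.3  13.5 100.6] 0.3
tray_handle [292.1 239.  108.2 101.3] 0.61
cap_a [459.5 241.8  71.7  71.1] 0.92
cap_a [472.  130.9  84.2  69.1] 0.75
tray_handle [465.4 177.8 291.1 272.7] 0.97
[0.56535538 0.1552493 ] [266.66879947 234.31961437] [480.75125988 129.24457664]
[0.56870573 0.05930778] [312.69782318 231.39686179] [466.8271383  248.09699429]
t 6.65 tcp [0.4494 0.1038 0.2369] yaw_y 1.73 q6 1.77 w 0.0644
shift [ 4.79 11.75  3.66] twist 1.566
```

View pics/w2.png

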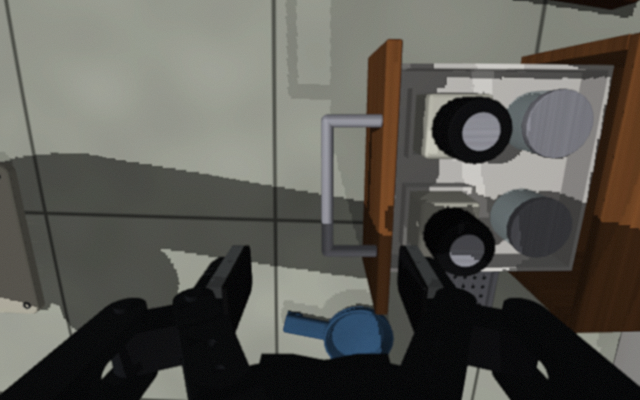

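In the wrist view the left cap's top is at about (482,131) and the right one's at (466,249), both matching the prediction. Two grey cylinders stand behind the mills, at (558,124) and (540,225), so I'll check how close they are.

```bash
python3 -c "
from h import *
cv2.imwrite('pics/c3.png',cv2.resize(cv2.imread('pics/top2.png')[170:270,220:350],None,fx=6,fy=6,interpolation=cv2.INTER_CUBIC))
c=cam('wrist')
for z in (.03,.06,.09,.12): print(z,at_z(c,558,124,z),at_z(c,526,124,z))
"
```

```text
0.03 [0.68261781 0.15644366 0.03      ] [0.64978636 0.15519456 0.03      ]
0.06 [0.66248727 0.15781546 0.06      ] [0.63246631 0.1566733  0.06      ]
0.09 [0.64235673 0.15918727 0.09      ] [0.61514625 0.15815203 0.09      ]
0.12 [0.62222618 0.16055907 0.12      ] [0.5978262  0.15963076 0.12      ]
```

View pics/c3.png

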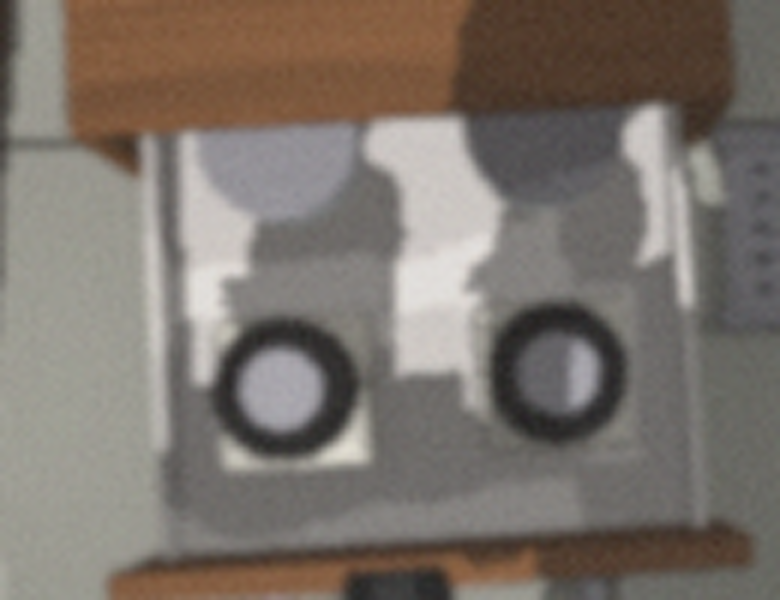

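The cylinders' front edges are about 55 mm from the mill axes, which clears the fingers. I'll move over the left cap and turn the wrist to q6≈0.

Emit:
send_rows(
  motion="-0.5 1 2.4 0.8 -0.14; -0.5 2 4.8 1.6 -0.28; -0.5 3 7.2 2.4 -0.42; -0.5 4 9.6 3.2 -0.56; -0.5 4.8 11.75 3.7 -0.7",
)

```text
clock: 7.15
eef_pos: [0.5663, 0.1557, 0.1986]
tool_rot: [0.405, 0.914, -0.001, -0.002]
ft_force: [0.4, 0.2, -0.4]
grip_width: 0.0641
grasp_force: 0.0
```

Emit:
send_rows(
  motion="-0.5 0 0 0 -0.14; -0.5 0 0 0 -0.28; -0.5 0 0 0 -0.42; -0.5 0 0 0 -0.56; -0.5 0 0 0 -0.7",
)

```text
clock: 7.65
eef_pos: [0.5655, 0.1552, 0.1993]
tool_rot: [0.067, 0.998, -0.001, -0.002]
ft_force: [0.2, -0.2, -0.6]
grip_width: 0.0641
grasp_force: 0.0
```

Emit:
send_rows(
  motion="-0.5 0 0 0 -0.1; -0.5 0 0 0 -0.17; -0.5 0 0 0 -0.17",
)

```text
clock: 7.95
eef_pos: [0.5656, 0.1552, 0.1996]
tool_rot: [-0.015, 1.0, -0.0, -0.002]
ft_force: [-0.0, -0.2, -1.1]
grip_width: 0.0645
grasp_force: 0.0
```

```bash
python3 -c "
from h import *
delta([.5654,.1552,.092],92)
c=cam('wrist'); save('wrist','w4.png'); delta([.5654,.1552,.092],92)
for b in boxes_of('wrist','cap_a')[:3]: print(np.round(b['rect'],1),b['conf'])
print(proj(c,[.5654,.1552,.124]),proj(c,[.5654,.1552,.104]),proj(c,[.5687,.0593,.104]))
"
```

```text
t 7.95 tcp [0.5656 0.1552 0.1996] yaw_y 91.67 q6 0.24 w 0.0645
shift [-1.000e-02  1.000e-02  1.076e+01] twist -0.006
t 8.0 tcp [0.5658 0.1552 0.1998] yaw_y 91.59 q6 0.24 w 0.0641
shift [1.000e-02 0.000e+00 1.078e+01] twist -0.007
[188.1 199.   86.9  79.2] 0.89
[324.6 201.8  74.4  77.1] 0.65
[325.80276577 207.96080574] [325.71480676 199.64280379] [193.68784778 200.23071814]
```

View pics/w4.png

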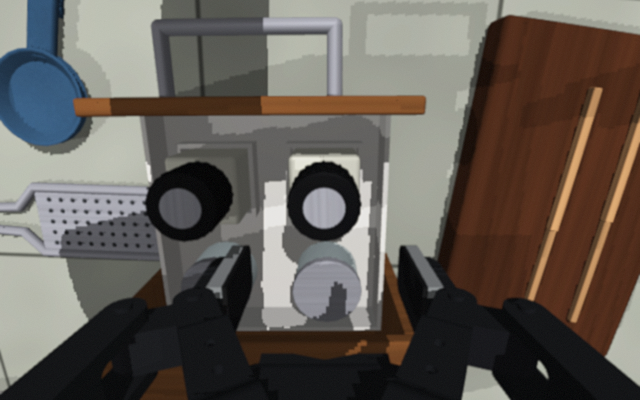

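The left cap's disc is at (324,209) against a predicted (326,208), so we're centred. I'll descend and grip.

Emit:
send_rows(
  motion="-0.5 0 0 3 0; -0.5 0 0 6 0; -0.5 0 0 9 0; -0.5 0 0 10.8 0; -0.5 0 0 10.8 0",
)

```text
clock: 8.55
eef_pos: [0.5636, 0.1546, 0.0895]
tool_rot: [-0.014, 1.0, -0.001, -0.004]
ft_force: [-0.6, 0.8, 0.2]
grip_width: 0.0641
grasp_force: 0.0
```

Emit:
send_rows(
  motion="1 0 0 0 0; 1 0 0 0 0; 1 0 0 0 0; 1 0 0 0 0; 1 0 0 0 0",
)

```text
clock: 9.05
eef_pos: [0.567, 0.1555, 0.0941]
tool_rot: [-0.015, 1.0, 0.0, 0.001]
ft_force: [-0.2, -0.6, -0.4]
grip_width: 0.0486
grasp_force: 61.9
```

```bash
python3 -c "
from h import *
o=bot.get_obs(); print(o['ft_torque'],o['ft_force']); delta([.5654,.1552,.092],92)
"
```

```text
[-0.06071399  0.03301915 -0.02872314] [-0.24614511 -0.6416759  -0.35717773]
t 9.05 tcp [0.567  0.1555 0.0941] yaw_y 91.67 q6 0.24 w 0.0486
shift [ 0.16 -0.03  0.21] twist -0.006
```

The cap is gripped. I'll probe counter-clockwise.

Emit:
send_rows(
  motion="1 0 0 0 -0.08; 1 0 0 0 -0.16; 1 0 0 0 -0.24; 1 0 0 0 -0.24",
)

```text
clock: 9.45
eef_pos: [0.567, 0.1556, 0.0938]
tool_rot: [-0.134, 0.991, 0.0, 0.001]
ft_force: [1.0, 0.7, 0.7]
grip_width: 0.0485
grasp_force: 61.9
```

```bash
python3 -c "
from h import *
o=bot.get_obs(); print(o['ft_torque'],o['ft_force'],o['tau'][5]); delta([.5654,.1552,.092],92)
"
```

```text
[ 0.01994342 -0.0158642   0.03447957] [0.98563944 0.65542598 0.73755901] -0.3537728637456894
t 9.45 tcp [0.567  0.1556 0.0938] yaw_y 105.42 q6 -0.0 w 0.0485
shift [0.16 0.01 0.18] twist 0.234
```

Emit:
send_rows(
  motion="1 0 0 0 -0.06; 1 0 0 0 -0.12; 1 0 0 0 -0.12",
)

```text
clock: 9.75
eef_pos: [0.5669, 0.1556, 0.0938]
tool_rot: [-0.193, 0.981, 0.0, 0.001]
ft_force: [-0.8, -0.0, 1.2]
grip_width: 0.0483
grasp_force: 61.9
```

```bash
python3 -c "
from h import *
o=bot.get_obs(); print(o['ft_torque'],o['ft_force'],o['tau'][5]); delta([.5654,.1552,.092],92)
"
```

```text
[0.09006269 0.04914982 0.03594999] [-0.77891472 -0.0386337   1.17476989] -0.2581807505339384
t 9.75 tcp [0.5669 0.1556 0.0938] yaw_y 112.21 q6 -0.12 w 0.0483
shift [0.15 0.02 0.18] twist 0.353
```

Emit:
send_rows(
  motion="1 0 0 0 -0.06; 1 0 0 0 -0.12; 1 0 0 0 -0.18; 1 0 0 0 -0.18",
)

```text
clock: 10.15
eef_pos: [0.5669, 0.1556, 0.0938]
tool_rot: [-0.28, 0.96, 0.0, 0.001]
ft_force: [-0.6, 0.5, 1.1]
grip_width: 0.0488
grasp_force: 61.9
```

```bash
python3 -c "
from h import *
o=bot.get_obs(); print(o['ft_torque'],o['ft_force'],o['tau'][5]); delta([.5654,.1552,.092],92)
"
```

```text
[0.00106005 0.04234477 0.05854785] [-0.62135513  0.45566953  1.06546723] -0.2513345517218113
t 10.15 tcp [0.5669 0.1556 0.0938] yaw_y 122.49 q6 -0.3 w 0.0488
shift [0.14 0.05 0.18] twist 0.532
```

There's no resistance past 30°, so this is an ordinary thread and counter-clockwise is correct. I'll carry on to about 91° in total.

Emit:
send_rows(
  motion="1 0 0 0 -0.1; 1 0 0 0 -0.2; 1 0 0 0 -0.3; 1 0 0 0 -0.4; 1 0 0 0 -0.5",
)

```text
clock: 10.65
eef_pos: [0.5669, 0.1557, 0.0938]
tool_rot: [-0.51, 0.86, 0.0, 0.001]
ft_force: [-0.7, 0.6, 1.4]
grip_width: 0.0485
grasp_force: 61.9
```

Emit:
send_rows(
  motion="1 0 0 0 -0.1; 1 0 0 0 -0.2; 1 0 0 0 -0.3; 1 0 0 0 -0.4; 1 0 0 0 -0.5",
)

```text
clock: 11.15
eef_pos: [0.5665, 0.1557, 0.0938]
tool_rot: [-0.707, 0.707, 0.0, 0.0]
ft_force: [-1.5, 0.8, 2.5]
grip_width: 0.0483
grasp_force: 61.9
```

Emit:
send_rows(
  motion="1 0 0 0 -0.055; 1 0 0 0 -0.055; 1 0 0 0 -0.055",
)

```text
clock: 11.45
eef_pos: [0.5665, 0.1556, 0.0938]
tool_rot: [0.725, -0.689, -0.0, -0.0]
ft_force: [-2.2, 0.2, 4.0]
grip_width: 0.0483
grasp_force: 61.9
```

```bash
python3 -c "
from h import *
o=bot.get_obs(); print(o['ft_torque'],o['ft_force'],o['tau'][5]); delta([.5654,.1552,.092],92)
"
```

```text
[ 0.13553601  0.45997406 -0.08191142] [-2.20681837  0.18911633  3.98663118] -0.009290880407206714
t 11.45 tcp [0.5665 0.1556 0.0938] yaw_y -177.09 q6 -1.35 w 0.0483
shift [0.04 0.11 0.18] twist -1.555
```

Now a small test lift.

Emit:
send_rows(
  motion="1 0 0 -0.3 0; 1 0 0 -0.6 0; 1 0 0 -1 0; 1 0 0 -1 0; 1 0 0 -1 0",
)

```text
clock: 11.95
eef_pos: [0.5668, 0.1554, 0.1034]
tool_rot: [0.726, -0.688, 0.0, -0.0]
ft_force: [1.0, 0.6, -0.9]
grip_width: 0.0487
grasp_force: 61.9
```

```bash
python3 -c "
from h import *
o=bot.get_obs(); print(o['ft_torque'],o['ft_force'],o['eef_pos'])
save('side','s5.png'); cv2.imwrite('pics/c5.png',cv2.resize(cv2.imread('pics/s5.png')[130:290,240:440],None,fx=4,fy=4,interpolation=cv2.INTER_CUBIC))
c=cam('side'); print([(proj(c,[.5654,.1552,z])-[240,130])*4 for z in (.024,.082,.094,.134)])
"
```

```text
[-0.00027731  0.02013802 -0.03231004] [ 1.01073529  0.5525117  -0.90122238] [0.5667513  0.15536538 0.10342925]
[array([372.75659362, 462.55083963]), array([373.87685887, 404.21663988]), array([374.11997959, 391.54894683]), array([374.96067002, 347.72322795])]
```

View pics/c5.png

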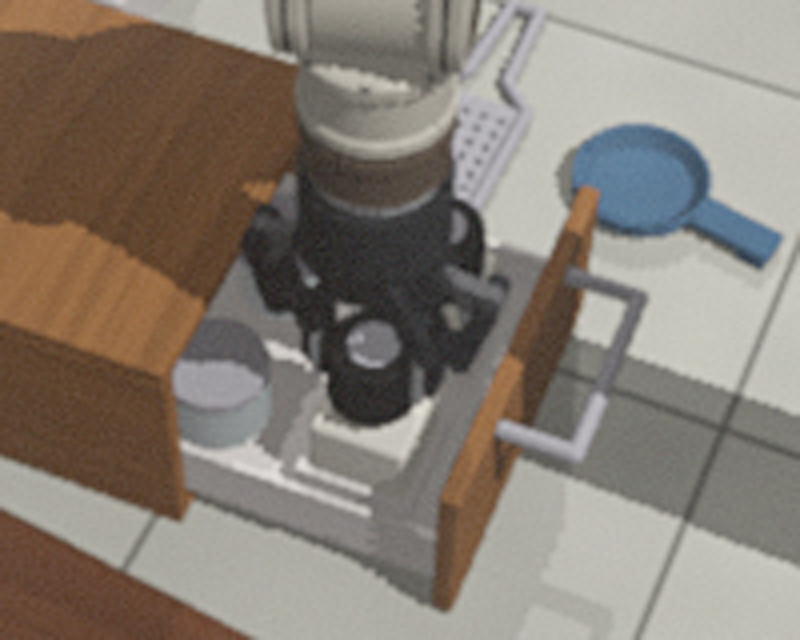

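In the side view the mill body is still seated at about (370,430) in the crop, and the load is about 0.9 N, which is only the cap. I'll lift it clear.

Emit:
send_rows(
  motion="1 0 0 -1.5 0; 1 0 0 -3.5 0; 1 0 0 -6 0; 1 0 0 -9 0; 1 0 0 -11 0",
)

```text
clock: 12.5
eef_pos: [0.567, 0.1555, 0.2153]
tool_rot: [0.726, -0.688, 0.001, -0.001]
ft_force: [-0.1, 0.5, -1.2]
grip_width: 0.0487
grasp_force: 61.9
```

Emit:
send_rows(
  motion="1 0 0 -1 0; 1 0 0 -1 0; 1 0 0 -1 0; 1 0 0 -1 0; 1 0 0 -1 0",
)

```text
clock: 13.0
eef_pos: [0.5658, 0.1552, 0.2217]
tool_rot: [0.726, -0.688, -0.001, 0.001]
ft_force: [-0.5, -0.3, -0.7]
grip_width: 0.0487
grasp_force: 61.9
```

```bash
python3 -c "
from h import *
o=bot.get_obs(); print(o['ft_force'],o['eef_pos'],o['grip_width'],o['grasp_force'])
save('side','s6.png'); cv2.imwrite('pics/c6.png',cv2.resize(cv2.imread('pics/s6.png')[110:290,240:460],None,fx=3.3,fy=3.3,interpolation=cv2.INTER_CUBIC))
"
```

```text
[-0.46512874 -0.28716992 -0.69538481] [0.56581666 0.15520964 0.22172685] 0.04867554381340951 61.948036273219415
```

View pics/c6.png

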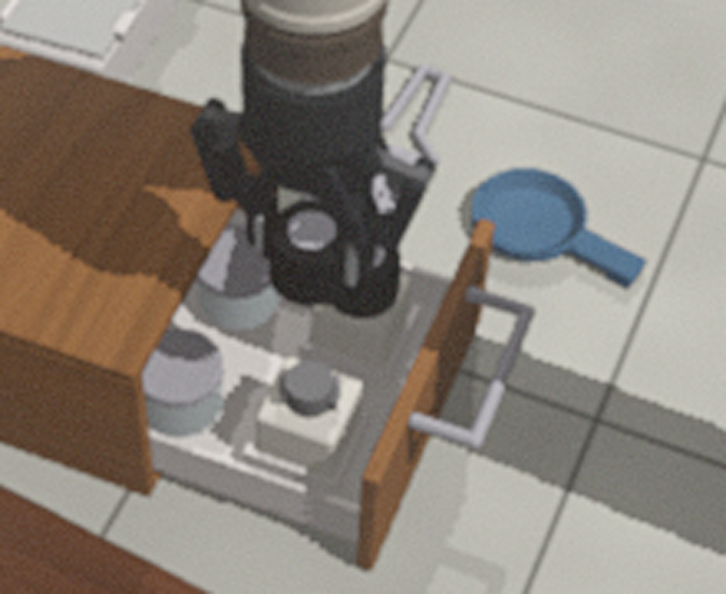

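The left mill's neck is bare and the mill is seated. The cap is held well above it, the other mill still has its cap, and the tray is out.

```bash
python3 -c "
from h import *
print(workorder.job_done())"
```

```text
the job is handed in; nothing more can be done
None
```

The job is handed in: I pulled the tray out to its stop and unscrewed the left mill's cap counter-clockwise (ordinary thread). The gripper holds the cap about 13 cm above where it sat, both mills are seated, the other mill still has its cap, and the robot clock read 13 s of the 58 s limit.

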